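# Hold a spring clamp jig open at its mark

## Robot

A 6-joint arm with a two-finger parallel gripper is mounted at the origin on a cart in front of the work surface, level with it; the furniture and walls round the work are solid. World frame = base frame: x ahead of the robot, y to its left, z up, the work surface at z = 0. Lengths are in m, angles in rad, forces in N, time in s.
With the tool pointing down it reaches from about 0.35 to 0.875 m from the base axis. Payload 4.2 kg.
Tool frame: the origin (TCP) lies between the finger pads, 19 mm behind the fingertips; this is the grasp point; z points along the fingers, y is the line along which they close (so a half turn about z gives the same grasp; the last joint's range is limited). The gripper opens to 85 mm and grips with 20 to 120 N. Pads are 22 mm wide; open, the fingers measure 114 mm over their backs; the gripper's body (76 mm by 85 mm) begins 54 mm behind the grasp point. The pads swing forward as they close: fully open they stand 13 mm farther back than shut.
Start: joints at [-0.886, 0.385, 0.008, 0, -1.194, -0.259], TCP at [0.258, -0.569, 0.25] pointing down, gripper open.
Joint ranges: [-3.14, 3.14], [-1.21, 2.06], [-1.07, 1.41], [-3.16, 2.05], [-2.99, -0.16], [-3.1, 3.1]. Speed limits (rad/s): [2.79, 2.79, 3.14, 3.14, 3.14, 3.14].

## Interface

Orientations are given as a unit quaternion [x, y, z, w].
In Python, from rig import manip gives the robot as it stands. The module is installed in compiled form; this text tells all that it offers.
- The arm moves only by the shell command python3 -m inch 'ROWS'. ROWS is JSON, a list of rows, each a list of 7 numbers: the opening, from 0 (shut) to 1 (fully open), then the shift along the tool's x, y, z in mm, then the turn, a rotation vector about the tool's x, y, z in rad. In form: [[jaw, x, y, z, wx, wy, wz], ...]. A call has 1 to 8 rows; each row shifts and turns the commanded pose from where the row before left it, along the tool's axes as they then stand; what a row does not reach is not made up. A row lasts 1/12 s, in which the tool goes at most 41.7 mm and 7.16 degrees, less where a joint would pass 70% of its speed; a pose out of reach is approached as far as the arm can. A call is refused whole if a number of a shift passes 41.7 or a number of a turn 0.125, either way. A call with a gripper value outside its range is refused whole. The fingers move at their own pace and stop on an object; the grip force is fixed at half the most. Time passes only in rows, so rows that do not move let the fingers close. It gives the time, the measured TCP pose, the force, the opening and the grip force at its end, in the units of the state.
- manip.get_state(): the state, without advancing time (a new reading comes with each control period).
- manip.read_camera(name): name is "side" or "top"; returns the picture (420x560x3 uint8, red, green, blue); there is no depth.
- manip.camera_model(name): a dict with "intrinsics" (3x3 intrinsics, pixels), "pose" (4x4, takes a point from camera to world coordinates). Camera axes: x right, y up, looking along -z (the intrinsics and any distortion apply to the point x, -y, -z); pixel columns grow to the right and rows downward; lengths in m; the calibration is good to about 2 mm. A picture is of the moment at which its call begins. camera_model takes no time and is no camera call.
- manip.hand_in(): hands the job in; it is judged then, once.
Trained networks look in the newest picture that a camera, given by its name, has taken for a name from the list of things; names that differ only in an ending like _2 or _b are one class to them, and where a whole thing is asked for, a point or a joint stands for the part that bears it (a point fixed in the world has none). Each returns a list of dicts, best first, with "score" (0 to 1); they miss things now and then, are a little off and sometimes report something else, mostly with a low value. They report only what shows in the picture. A call takes as long as a camera call.
- manip.search_frame(camera, name): "bbox" ([left, top, right, bottom] in pixels, round what is visible of it).
- manip.regions_of(camera, name): "mask" (420x560 bool, what is visible of it) and "bbox" ([left, top, right, bottom] in pixels, round what is visible of it).
- manip.place_of(camera, name): "pixel" ([column, row] in pixels: a listed point, or the origin of a listed thing).
The state is a dict: "time_s": time; "joint_pos": joint angles; "qvel": joint speeds; "joint_torque": joint torques, N m; "ee_pos": TCP position; "orientation": TCP orientation; "ft_force": force on the tool from outside, world axes, zero at the start; "moment": the same for the moment, N m; "finger_gap": finger opening in m; "finger_force": force on a finger pad.
Only numpy, scipy, OpenCV 4.12 (cv2) and the standard library are available. Lean on these libraries where they do the work, as an engineer would, in place of code of your own. Each camera call takes 0.05 s, during which the arm holds its last target. There are 200 camera calls.

## Task

Open the spring-loaded clamp jig so that a helper can lift out the wooden block: take the jaw by its bridge handle, draw it slowly away from the block until the jaw's pointer lines up with the fin of the rider on the scale bar, and finish still holding it there, because the spring shuts the jaw if you let go. The handle's sleeve is thin plastic, so grip it lightly (about 30 N will do, 40 N at most), do not overshoot the mark by more than a centimetre, and do not yank the jaw or let it snap back; leave the block, the rider, the jig and the other things where they are.

Things in the scene. Friction and masses are not known exactly. Their poses are not given: they have to be found in the camera images.
- jig: Clamp jig fixed to the bench: plywood bed 260 x 150 x 15 mm, wooden fence at the far end, aluminium block and dark steel spring barrel at the near end. Origin: underside of the bed near its middle, on the bench top. x axis: along the jaw's travel, from barrel to fence; z up. The jaw opens along its -x. Its place varies, and it is turned by up to 0.45 rad.
- grip (a point): Bridge handle on top of the jaw: a black plastic sleeve 22 mm thick, 70 mm long, across the jig (along y), between two 10 mm steel posts at y = +-41 mm. Point: centre of the sleeve, 103 mm above the bench, 48 mm above the jaw's top. Axes as the jig's. Take it from above, one finger on its near, one on its far side. It bears 90 N of contact force (both fingers added).
- jaw: The sliding jaw: light wooden carriage 50 x 110 x 38 mm on two guide rods, with the bridge handle on top. Origin: middle of the carriage's underside, 17 mm above the bench, 86 mm straight below the sleeve's centre. Axes as the jig's. It slides 80 mm along the jig's -x from shut (next to the block) to an end stop. A spring pulls it shut with 6 N when shut, 1.2 N more for each 10 mm opened.
- pointer (a point): Tip of the jaw's pointer, the outer top corner of a thin upright dark steel blade (2 x 20 x 20 mm) on the right (-y) edge of the jaw's top, 67 mm above the bench; moves with the jaw. It stands at the same x of the jig as the handle's centre.
- mark (a point): Top middle of the rider's fin, an upright 2 mm steel blade across the scale bar on a 14 x 20 x 16 mm steel slider on the scale bar at the right (-y) side of the bed; 67 mm above the bench. Axes as the jig's. Set anew at each start, 35 to 62 mm from the shut pointer. The pointer passes beside it and is on the mark when both have the same x in the jig's frame (within 5 mm).
- wood_block: Hardwood block 75 x 265 x 26 mm with a counterbored hole, lying loose on the jig's bed across it, between fence and jaw. Leave it there.
- spring_clamp: Spring clamp, 76 x 107 x 19 mm, lying loose on the bench; a bystander, leave it. Origin: its underside.
- combo_wrench: Combination wrench, 36 x 174 x 10 mm, lying loose on the bench; a bystander, leave it. Origin: its underside.
- tape_measure: Tape measure, 60 x 68 x 40 mm, lying loose on the bench; a bystander, leave it. Origin: its underside.
- bit_box: Small box of bits, 46 x 70 x 24 mm, lying loose on the bench; a bystander, leave it. Origin: its underside.
- glue_bottle: Glue bottle, 53 mm wide, 153 mm tall, lying loose on the bench; a bystander, leave it. Origin: its underside.
- steel_cup: Steel cup, 86 mm wide, 66 mm tall, lying loose on the bench; a bystander, leave it. Origin: its underside.

How it is judged:
By the outcome, as a careful person would: the job done as asked, in the order asked, and still so for the second after the job is handed in, while the arm keeps its last pose, push and grip.
It also fails if it takes over 32 s, if anything falls off the work surface, if the arm or the gripper's body presses on something with over 40 N, if the wrist force passes 120 N, or if a joint passes its speed limit or range.

## Working session

There is one attempt and no reset: what is moved stays moved. The work goes in short steps, Python scripts to look and compute and a shell command to move; the robot and the scene stay as the last step left them, time stands still between calls to the robot, and variables do not carry over. Pictures are saved under pics/ and viewed, at most 10 in all, crops included, and the job is handed in when it is done.

```bash
mkdir -p pics; cat > h.py <<'E'
import numpy as np, cv2
from rig import manip
from scipy.spatial.transform import Rotation as R
def ray(cam,px):
    m=manip.camera_model(cam);K=np.array(m["intrinsics"]);T=np.array(m["pose"])
    d=np.linalg.inv(K)@[px[0],px[1],1];d=T[:3,:3]@[d[0],-d[1],-d[2]]
    return T[:3,3],d/np.linalg.norm(d)
def tri(p1,p2):
    A=np.zeros((3,3));b=np.zeros(3);L=[ray('side',p1),ray('top',p2)]
    for o,d in L:
        P=np.eye(3)-np.outer(d,d);A+=P;b+=P@o
    X=np.linalg.solve(A,b)
    return X,max(np.linalg.norm((np.eye(3)-np.outer(d,d))@(X-o)) for o,d in L)
def onz(cam,px,z):
    o,d=ray(cam,px);return o+d*(z-o[2])/d[2]
def proj(cam,X):
    m=manip.camera_model(cam);K=np.array(m["intrinsics"]);T=np.linalg.inv(np.array(m["pose"]))
    p=T[:3,:3]@X+T[:3,3];q=K@[p[0],-p[1],-p[2]];return q[:2]/q[2]
E
python3 - <<'E'
from h import *
s=manip.get_state();print({k:np.round(v,3) for k,v in s.items()})
print(manip.camera_model('side').keys())
ims={c:manip.read_camera(c) for c in('side','top')}
for c in ims: cv2.imwrite(f'pics/{c}0.png',ims[c][:,:,::-1])
P={}
for n in('grip','pointer','mark','jaw','jig'):
    for c in ims:
        r=manip.place_of(c,n)[:2];P[n,c]=r
        print(n,c,[(np.round(a['pixel'],1),round(a['score'],2)) for a in r])
    if P[n,'side'] and P[n,'top']: print(n,*tri(P[n,'side'][0]['pixel'],P[n,'top'][0]['pixel']))
E
```

```text
{'time_s': np.float64(0.0), 'joint_pos': array([-8.860e-01,  3.860e-01,  7.000e-03, -1.000e-03, -1.194e+00,
       -2.590e-01]), 'qvel': array([ 0.001, -0.002,  0.001, -0.   , -0.001,  0.001]), 'joint_torque': array([-1.0000e-03, -3.9229e+01,  1.8839e+01,  4.1860e+00, -5.0000e-03,
       -0.0000e+00]), 'ee_pos': array([ 0.258, -0.569,  0.249]), 'orientation': array([-0.211,  0.977,  0.001, -0.   ]), 'ft_force': array([-0.064, -0.274, -0.387]), 'moment': array([-0.009,  0.008, -0.001]), 'finger_force': np.float64(0.0), 'finger_gap': np.float64(0.085)}
dict_keys(['intrinsics', 'pose'])
grip side [(array([253.8, 221.8]), 0.92), (array([254.6, 239.3]), 0.39)]
grip top [(array([259.9, 199.9]), 0.69)]
grip [0.52213509 0.07029159 0.10162831] 0.0014265383508760712
pointer side [(array([268.5, 215.5]), 0.58)]
pointer top []
mark side [(array([275.6, 220.5]), 0.55)]
mark top [(array([291.7, 209. ]), 0.55)]
mark [ 0.50267492 -0.01545674  0.05167296] 0.00431228083634277
jaw side [(array([254.3, 242.4]), 0.93)]
jaw top [(array([260.2, 202.4]), 0.84)]
jaw [0.5228578  0.07280482 0.02134087] 0.0005914968819188338
jig side [(array([259.8, 248.5]), 0.7)]
jig top [(array([264.4, 206.1]), 0.68)]
jig [ 0.51370565  0.06127242 -0.00837485] 0.0006457674714229761
```

```bash
python3 - <<'E'
import cv2,numpy as np
a=cv2.imread('pics/side0.png')[140:300,160:360];b=cv2.imread('pics/top0.png')[130:290,170:370]
cv2.imwrite('pics/c0.png',np.vstack([cv2.resize(x,(750,600),interpolation=3)[:600] for x in(a,)]))
cv2.imwrite('pics/c1.png',cv2.resize(b,(750,600),interpolation=3))
E
```

```text
(no output)
```

View pics/top0.png

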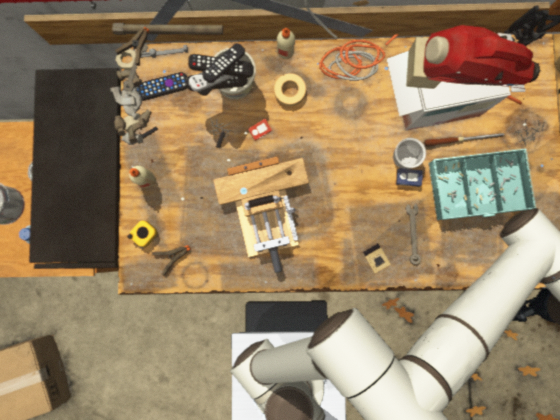

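View pics/c0.png

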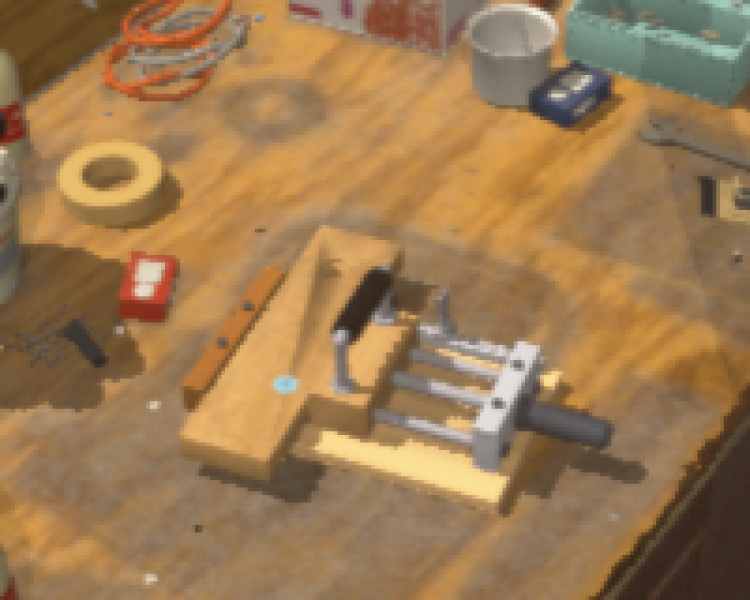

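View pics/c1.png

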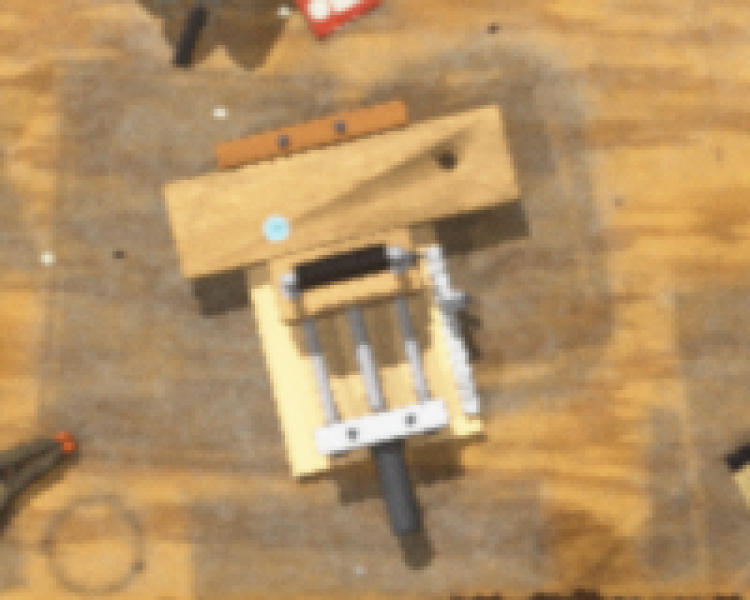

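Both views show the jig with its black sleeve shut against the block: top about (261,200), side about (256,220). The rider's fin is at about (278,218) in the side view and (291,209.5) in the top view. Next I'll compute yaw and positions.

```bash
python3 - <<'E'
from h import *
t=lambda x,y:(170+x/3.75,130+y/3.75)
s=lambda x,y:(160+x/3.75,140+y/3.75)
def yawx(a,b): d=a-b;return np.arctan2(d[1],d[0])
print('rods',[yawx(onz('top',t(*a),.036),onz('top',t(*b),.036)) for a,b in(((310,325),(330,415)),((355,315),(376,405)),((402,305),(421,395)))])
print('bed L',yawx(onz('top',t(254,290),.015),onz('top',t(294,475),.015)))
L,Rr=onz('top',t(290,280),.103),onz('top',t(402,257),.103)
print('posts',np.arctan2(*(-(L-Rr)[:2]*[1,-1]))  , L,Rr,np.linalg.norm(L-Rr))
print('fence',onz('top',t(217,155),.04)-onz('top',t(405,105),.04))
C=np.linspace(0,0,3)
m=lambda c:manip.regions_of(c,'grip')
for c in('side','top'):
    for r in m(c)[:1]:
        ys,xs=np.nonzero(r['mask']);print(c,r['score'],r['bbox'],len(xs),xs.mean(),ys.mean())
print('fin tri',tri(s(443,292),t(455,298)))
print('fin side z67',onz('side',s(443,292),.067),'top',onz('top',t(455,298),.067))
for c in('side','top'):
  for n in ('mark','grip','pointer'): print(c,n,[np.round(onz(c,a['pixel'],.103 if n=='grip' else .067),4) for a in manip.place_of(c,n)[:1]])
E
```

```text
rods [np.float64(0.20747572410373977), np.float64(0.2155200151932196), np.float64(0.1918338296243727)]
bed L 0.2043129381995864
posts 0.18664310576494508 [0.50825936 0.10397444 0.103     ] [0.52370917 0.02216061 0.103     ] 0.08325983793360955
fence [-0.03613021  0.1447906   0.        ]
top 0.76 [242.4, 193.0, 285.1, 240.0] 894 262.5268456375839 206.2281879194631
fin tri (array([ 0.49750317, -0.01581723,  0.06492714]), np.float64(0.0011801768503554603))
fin side z67 [ 0.49726542 -0.01338387  0.067     ] top [ 0.49630056 -0.0163875   0.067     ]
side mark [array([4.969e-01, 4.000e-04, 6.700e-02])]
side grip [array([0.5225, 0.0721, 0.103 ])]
side pointer [array([ 0.527 , -0.0061,  0.067 ])]
top mark [array([ 0.4976, -0.0174,  0.067 ])]
top grip [array([0.5208, 0.0695, 0.103 ])]
top pointer []
```

```bash
python3 - <<'E'
from h import *
u=np.array([np.cos(.203),np.sin(.203),0])
im={c:cv2.imread(f'pics/{c}0.png') for c in('side','top')}
def dark(c,x0,y0,x1,y1):
    g=im[c][y0:y1,x0:x1].max(2)<60
    n,l,st,ce=cv2.connectedComponentsWithStats(g.astype('uint8'))
    i=1+st[1:,4].argmax();(cx,cy),wh,a=cv2.minAreaRect(np.argwhere(l==i)[:,::-1].astype(np.float32))
    print(c,st[i],ce[i]+[x0,y0],(cx+x0,cy+y0),wh,a);return (cx+x0,cy+y0)
a=dark('side',240,205,268,235);b=dark('top',240,188,285,212)
G,e=tri(a,b);print('grip',G,e)
M=np.array([.4972,-.0158,.067])
print('d',(G-M)@u, 'lateral',(G-M)@[-u[1],u[0],0])
s=manip.get_state();print(R.from_quat(s['orientation']).as_matrix().round(3))
E
```

```text
side [10  8 14 16 91] [256.98901099 220.06593407] (257.03845977783203, 220.19230842590332) (5.269651889801025, 17.47305679321289) 33.6900634765625
top [ 10   8  23  10 107] [260.91588785 200.93457944] (260.70505142211914, 200.72190952301025) (5.321675777435303, 22.7857666015625) 77.00537872314453
grip [0.51678369 0.06637387 0.10797877] 0.0013408882512795635
d 0.03574852061672515 lateral 0.07653828712678243
[[-0.911 -0.413 -0.   ]
 [-0.413  0.911  0.   ]
 [-0.     0.    -1.   ]]
```

```bash
python3 -m inch '[[1,0,0,0,0,0,-0.12],[1,0,0,0,0,0,-0.12],[1,0,0,0,0,0,-0.12],[1,0,0,0,0,0,-0.12],[1,0,0,0,0,0,-0.12],[1,0,0,0,0,0,-0.12],[1,0,0,0,0,0,-0.12],[1,0,0,0,0,0,-0.12]]'
python3 -m inch '[[1,0,0,0,0,0,-0.12],[1,0,0,0,0,0,-0.12],[1,0,0,0,0,0,-0.12],[1,0,0,0,0,0,-0.03],[1,0,0,0,0,0,0]]'
cat > d.py <<'E'
from h import *
import sys
s=manip.get_state();Rm=R.from_quat(s['orientation']).as_matrix()
print(s['time_s'],s['ee_pos'].round(4) if hasattr(s['ee_pos'],'round') else s['ee_pos'])
print('y axis yaw',np.arctan2(-Rm[1,1],-Rm[0,1]),'tilt',Rm[:2,2].round(4),'F',np.round(s['ft_force'],1),'gap',s['finger_gap'],s['finger_force'])
if len(sys.argv)>3: print('shift mm',(Rm.T@(np.array(sys.argv[1:4],float)-s['ee_pos'])*1000).round(1))
E
python3 d.py .518 .067 .2
```

```text
time_s: 1.67
ee_pos: [0.2582, -0.5692, 0.25]
orientation: [-0.641, 0.767, 0.0, 0.0]
ft_force: [0.2, -0.1, 0.2]
finger_gap: 0.0856
finger_force: 0.0
time_s: 2.08
ee_pos: [0.2582, -0.5692, 0.25]
orientation: [0.776, -0.631, -0.0, -0.0]
ft_force: [0.2, 0.1, -0.8]
finger_gap: 0.0856
finger_force: 0.0
2.0833 [ 0.2582 -0.5692  0.25  ]
y axis yaw 0.20539393999547206 tilt [-0.  0.] F [ 0.2  0.1 -0.8] gap 0.08556806326646457 0.0
shift mm [-569.8 -384.1   50. ]
```

```bash
python3 -m inch '[[1,-28,-19,0,0,0,0],[1,-28,-19,0,0,0,0],[1,-28,-19,0,0,0,0],[1,-28,-19,0,0,0,0],[1,-28,-19,0,0,0,0],[1,-28,-19,0,0,0,0],[1,-28,-19,0,0,0,0],[1,-28,-19,0,0,0,0]]'
python3 -m inch '[[1,-28,-19,0,0,0,0],[1,-28,-19,0,0,0,0],[1,-28,-19,0,0,0,0],[1,-28,-19,0,0,0,0],[1,-28,-19,0,0,0,0],[1,-28,-19,0,0,0,0],[1,-28,-19,0,0,0,0],[1,-28,-19,0,0,0,0]]'
python3 -m inch '[[1,-28,-19,5,0,0,0],[1,-28,-19,10,0,0,0],[1,-28,-19,15,0,0,0],[1,-20,-14,15,0,0,0],[1,-10,-6,5,0,0,0],[1,0,0,0,0,0,0]]'
python3 d.py .518 .067 .104
python3 - <<'E'
from h import *
s=manip.get_state()
I=[]
for c,(x,y) in (('side',(160,140)),('top',(170,130))):
    im=manip.read_camera(c)[:,:,::-1];cv2.imwrite(f'pics/{c}1.png',im)
    I.append(cv2.resize(im[y:y+160,x:x+106],(398,600),interpolation=3) if 0 else cv2.resize(im[y:y+120,x+40:x+140],(400,480),interpolation=3))
    print(c,proj(c,np.array(s['ee_pos'])))
cv2.imwrite('pics/p1.png',np.hstack(I))
E
```

```text
time_s: 2.75
ee_pos: [0.3617, -0.3174, 0.2503]
orientation: [0.775, -0.632, 0.0, -0.0]
ft_force: [0.2, 0.3, -0.6]
finger_gap: 0.0857
finger_force: 0.0
time_s: 3.42
ee_pos: [0.4649, -0.067, 0.2504]
orientation: [0.775, -0.631, 0.0, -0.0]
ft_force: [0.7, -0.1, -0.5]
finger_gap: 0.0852
finger_force: 0.0
time_s: 3.92
ee_pos: [0.5168, 0.0603, 0.1984]
orientation: [0.776, -0.63, -0.001, 0.001]
ft_force: [0.8, 0.2, 0.7]
finger_gap: 0.0856
finger_force: 0.0
3.9167 [0.5168 0.0603 0.1984]
y axis yaw 0.2068246150881335 tilt [-0.0027 -0.0011] F [0.8 0.2 0.7] gap 0.08561760555839465 0.0
shift mm [-6.4 -2.8 94.4]
side [256.87621466 194.27683039]
top [261.74110561 197.36588516]
```

View pics/p1.png

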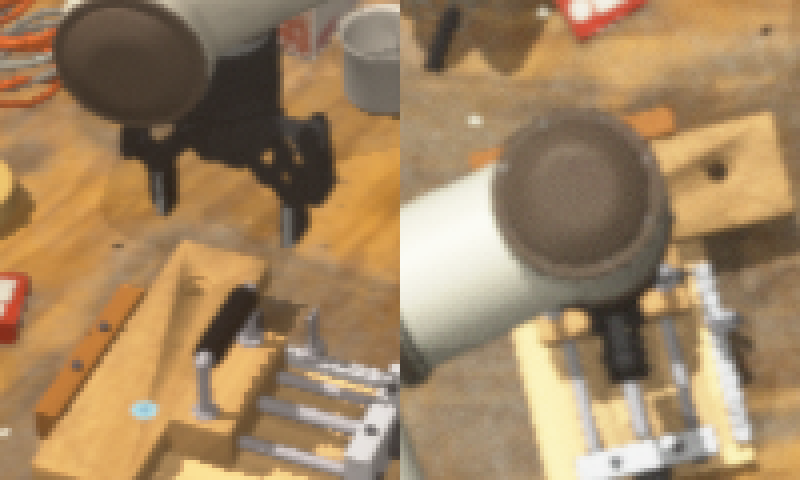

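The gripper hangs straight above the sleeve: side sleeve about (257,220), fingers straddling it. I'll go down, then close in small steps. The fixed grip force (60 N) would be too much for this sleeve, so I'll limit it through the commanded opening.

```bash
python3 -m inch '[[1,-3,-1.4,14,0,0,0],[1,-3,-1.4,20,0,0,0],[1,0,0,20,0,0,0],[1,0,0,15,0,0,0],[1,0,0,10,0,0,0],[1,0,0,8,0,0,0],[1,0,0,7,0,0,0],[1,0,0,0,0,0,0]]'
python3 -m inch '[[0.5,0,0,0,0,0,0],[0.5,0,0,0,0,0,0],[0.5,0,0,0,0,0,0],[0.5,0,0,0,0,0,0]]'
python3 d.py .518 .067 .104
python3 - <<'E'
from h import *
I=[]
for c,(x,y) in (('side',(200,150)),('top',(210,150))):
    im=manip.read_camera(c)[:,:,::-1]
    I.append(cv2.resize(im[y:y+100,x:x+100],(400,400),interpolation=3))
cv2.imwrite('pics/p2.png',np.hstack(I))
E
```

```text
time_s: 4.68
ee_pos: [0.5179, 0.0645, 0.1054]
orientation: [0.775, -0.631, -0.0, 0.0]
ft_force: [0.2, -0.1, 0.5]
finger_gap: 0.0856
finger_force: 0.0
time_s: 5.02
ee_pos: [0.5187, 0.0653, 0.1066]
orientation: [0.776, -0.631, 0.0, -0.001]
ft_force: [-0.4, 0.7, 1.0]
finger_gap: 0.0424
finger_force: 0.0
5.0167 [0.5187 0.0653 0.1066]
y axis yaw 0.20513410008108393 tilt [0.0013 0.0005] F [-0.4  0.7  1. ] gap 0.04241919714058477 0.0
shift mm [-1.8  0.3  2.6]
```

View pics/p2.png

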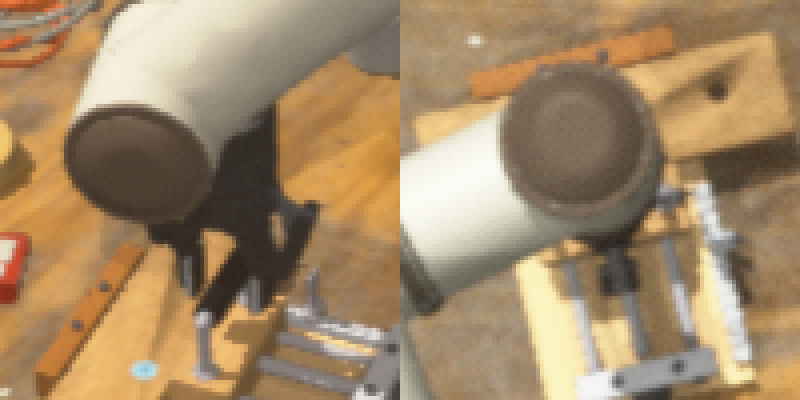

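The fingers straddle the sleeve (side about (254,221)). I'll close step by step.

```bash
python3 -m inch '[[0.35,0,0,2.5,0,0,0],[0.33,0,0,0,0,0,0],[0.31,0,0,0,0,0,0],[0.29,0,0,0,0,0,0],[0.29,0,0,0,0,0,0]]'
python3 -m inch '[[0.275,0,0,0,0,0,0],[0.275,0,0,0,0,0,0]]'
python3 -m inch '[[0.265,0,0,0,0,0,0],[0.265,0,0,0,0,0,0]]'
```

```text
time_s: 5.53
ee_pos: [0.5183, 0.0651, 0.1035]
orientation: [0.776, -0.631, -0.0, 0.0]
ft_force: [-0.6, 0.1, 0.1]
finger_gap: 0.0247
finger_force: 0.0
time_s: 5.7
ee_pos: [0.5186, 0.0652, 0.1036]
orientation: [0.776, -0.631, 0.0, -0.0]
ft_force: [0.9, 0.8, -0.0]
finger_gap: 0.0231
finger_force: 0.3
time_s: 5.87
ee_pos: [0.5189, 0.0653, 0.1037]
orientation: [0.776, -0.631, 0.0, -0.001]
ft_force: [2.3, -0.3, -1.5]
finger_gap: 0.0225
finger_force: 0.9
```

```bash
python3 -m inch '[[0.255,0,0,0,0,0,0],[0.255,0,0,0,0,0,0]]'
python3 -m inch '[[0.245,0,0,0,0,0,0],[0.245,0,0,0,0,0,0]]'
python3 -m inch '[[0.235,0,0,0,0,0,0],[0.235,0,0,0,0,0,0]]'
```

```text
time_s: 6.03
ee_pos: [0.5192, 0.0653, 0.1038]
orientation: [0.776, -0.631, 0.001, -0.001]
ft_force: [3.1, 0.3, -1.6]
finger_gap: 0.0218
finger_force: 4.5
time_s: 6.2
ee_pos: [0.5192, 0.0653, 0.1038]
orientation: [0.776, -0.631, 0.001, -0.001]
ft_force: [4.3, 0.3, -2.3]
finger_gap: 0.0212
finger_force: 18.7
time_s: 6.37
ee_pos: [0.5191, 0.0653, 0.1039]
orientation: [0.776, -0.631, 0.001, -0.001]
ft_force: [5.6, 0.5, -0.2]
finger_gap: 0.0209
finger_force: 35.8
```

```bash
python3 -m inch '[[0.24,0,0,0,0,0,0],[0.24,0,1,0,0,0,0],[0.24,0,1,0,0,0,0],[0.24,0,1.5,0,0,0,0],[0.24,0,1.5,0,0,0,0],[0.24,0,1.5,0,0,0,0],[0.24,0,1,0,0,0,0],[0.24,0,0.5,0,0,0,0]]'; python3 d.py .519 .0653 .104
```

```text
time_s: 7.03
ee_pos: [0.512, 0.0637, 0.1039]
orientation: [0.776, -0.631, 0.001, -0.001]
ft_force: [8.4, -0.9, -3.2]
finger_gap: 0.0206
finger_force: 35.5
7.0333 [0.512  0.0637 0.1039]
y axis yaw 0.2056444266910812 tilt [0.0036 0.0008] F [ 8.4 -0.9 -3.2] gap 0.020640620943876007 35.50314545631409
shift mm [-0.1 -7.2 -0.1]
```

```bash
python3 -m inch '[[0.243,0,1.5,0,0,0,0],[0.243,0,1.5,0,0,0,0],[0.243,0,1.5,0,0,0,0],[0.243,0,1.5,0,0,0,0],[0.243,0,1.5,0,0,0,0],[0.243,0,1.5,0,0,0,0],[0.243,0,1.5,0,0,0,0],[0.243,0,1,0,0,0,0]]'
python3 -m inch '[[0.243,0,1.5,0,0,0,0],[0.243,0,1.5,0,0,0,0],[0.243,0,1.5,0,0,0,0],[0.243,0,1,0,0,0,0],[0.243,0,0.5,0,0,0,0],[0.243,0,0,0,0,0,0]]'; python3 d.py .519 .0653 .104
python3 - <<'E'
from h import *
I=[]
for c,(x,y) in (('side',(235,185)),('top',(245,180))):
    im=manip.read_camera(c)[:,:,::-1];cv2.imwrite(f'pics/{c}3.png',im)
    I.append(cv2.resize(im[y:y+60,x:x+60],(400,400),interpolation=3))
    for n in('pointer','mark','grip'): print(c,n,[(np.round(a['pixel'],1),round(a['score'],2)) for a in manip.place_of(c,n)[:2]])
cv2.imwrite('pics/p3.png',np.hstack(I))
E
```

```text
time_s: 7.7
ee_pos: [0.5012, 0.0614, 0.1039]
orientation: [0.776, -0.631, 0.002, -0.002]
ft_force: [8.8, -2.8, -4.6]
finger_gap: 0.0205
finger_force: 33.2
time_s: 8.2
ee_pos: [0.4955, 0.0601, 0.1039]
orientation: [0.776, -0.631, 0.002, -0.002]
ft_force: [10.0, -2.0, -5.2]
finger_gap: 0.0208
finger_force: 33.1
8.2 [0.4955 0.0601 0.1039]
y axis yaw 0.20581443101261584 tilt [0.0047 0.0007] F [10.  -2.  -5.2] gap 0.020785347662514057 33.13219606876373
shift mm [ -0.3 -24.1  -0. ]
side pointer [(array([273.7, 216.9]), 0.79), (array([263.1, 247.5]), 0.48)]
side mark [(array([277.2, 216.5]), 0.59)]
side grip [(array([262.3, 223.4]), 0.86)]
top pointer [(array([286.5, 204.8]), 0.73)]
top mark [(array([289.6, 210.6]), 0.51)]
top grip [(array([261.9, 184.3]), 0.71), (array([263.5, 213.6]), 0.55)]
```

View pics/p3.png

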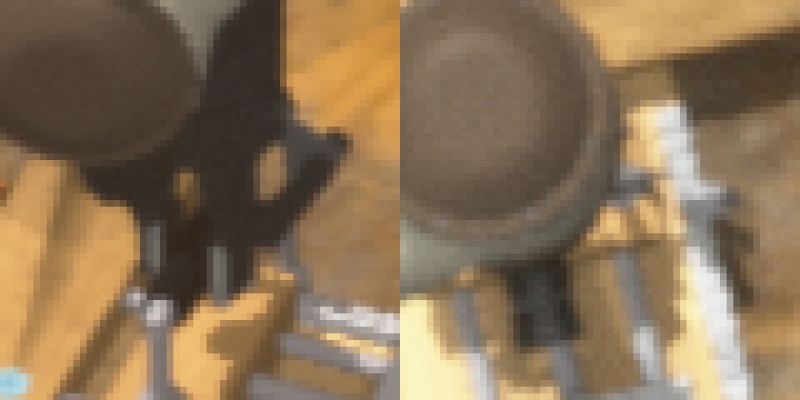

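```bash
python3 - <<'E'
from h import *
a=.205;u=np.array([np.cos(a),np.sin(a),0]);v=np.array([-u[1],u[0],0])
G=np.array(manip.get_state()['ee_pos'])
P,e=tri((273.7,216.9),(286.5,204.8));print('pointer net',P,e,'vs handle x,y',(P-G)@u,(P-G)@v)
for sp,tp in(((277.2,216.5),(289.6,210.6)),((278.1,218),(291.5,209.5))):
    M,e=tri(sp,tp);print('mark',M,e,'to go',(G-M)@u*1000,(G-M)@v*1000)
for k in(.03,.041,.055,.075):
    X=G-k*v;X[2]=.067;print(k,'top',proj('top',X),(proj('top',X)-[245,180])*6.667+[400,0],'side',(proj('side',X)-[235,185])*6.667)
X=G-.041*v;print('post',(proj('top',X)-[245,180])*6.667+[400,0])
for d in (0,.01,.02):
    X=G-.075*v-d*u;X[2]=.067;print(d,(proj('top',X)-[245,180])*6.667+[400,0],'side',(proj('side',X)-[235,185])*6.667)
E
```

```text
pointer net [ 0.50798305 -0.00371969  0.07281336] 0.0012378212042194448 vs handle x,y -0.0007784163904438271 -0.06500801291337081
mark [ 0.49485315 -0.00995503  0.07585081] 0.0028027734902107207 to go 14.902700633596016 68.43997000545208
mark [ 0.49764962 -0.0161962   0.06401678] 0.0013739941710513251 to go 13.435286299574722 75.11973338055265
0.03 top [274.4462286  207.85116887] [596.31800609 185.68374289] side [222.63164753 271.34583749]
0.041 top [278.28467588 206.98979365] [621.90893408 179.94095423] side [232.50823063 255.58564031]
0.055 top [283.17015653 205.89345658] [654.48043359 172.63167502] side [244.93847593 235.75052984]
0.075 top [290.14977235 204.32718049] [701.01353227 162.18931235] side [262.42946469 207.83992261]
post [620.82234512 171.51440257]
0 [701.01353227 162.18931235] side [262.42946469 207.83992261]
0.01 [706.29410584 185.35249403] side [283.16368491 213.5074145 ]
0.02 [711.58231332 208.54916179] side [303.97805896 219.19681565]
```

About 13 mm remain. I'll draw 10 mm and look again.

```bash
python3 -m inch '[[0.244,0,1,0,0,0,0],[0.244,0,1.5,0,0,0,0],[0.244,0,1.5,0,0,0,0],[0.244,0,1.5,0,0,0,0],[0.244,0,1.5,0,0,0,0],[0.244,0,1.5,0,0,0,0],[0.244,0,1,0,0,0,0],[0.244,0,0,0,0,0,0]]'; python3 d.py .519 .0653 .104
python3 - <<'E'
from h import *
a=.205;u=np.array([np.cos(a),np.sin(a),0]);v=np.array([-u[1],u[0],0])
G=np.array(manip.get_state()['ee_pos'])
I=[];Q={}
for c,(x,y) in (('side',(255,190)),('top',(265,190))):
    im=manip.read_camera(c)[:,:,::-1];cv2.imwrite(f'pics/{c}4.png',im)
    I.append(cv2.resize(im[y:y+40,x:x+40],(400,400),interpolation=3))
    for n in('pointer','mark'):
        r=manip.place_of(c,n)[:1]
        if r: Q[n,c]=r[0]['pixel'];print(c,n,np.round(r[0]['pixel'],1),round(r[0]['score'],2))
for n in('pointer','mark'):
    if (n,'side') in Q and (n,'top') in Q:
        X,e=tri(Q[n,'side'],Q[n,'top']);print(n,X.round(4),e,'along,lat from TCP mm',(X-G)@u*1e3,(X-G)@v*1e3)
cv2.imwrite('pics/p4.png',np.hstack(I))
E
```

```text
time_s: 9.27
ee_pos: [0.4865, 0.0581, 0.1039]
orientation: [0.776, -0.631, 0.002, -0.002]
ft_force: [10.6, -3.8, -5.9]
finger_gap: 0.0207
finger_force: 30.4
9.2667 [0.4865 0.0581 0.1039]
y axis yaw 0.20586235650800275 tilt [0.0053 0.0007] F [10.6 -3.8 -5.9] gap 0.02069026480487634 30.39874255657196
shift mm [ -0.4 -33.3   0. ]
side pointer [275.9 217.4] 0.65
top pointer [283.8 206.9] 0.44
top mark [287.6 209.2] 0.48
pointer [0.4991 0.0025 0.0803] 0.003997247297961424 along,lat from TCP mm 1.1112987848528877 -56.9681230772273
```

View pics/p4.png

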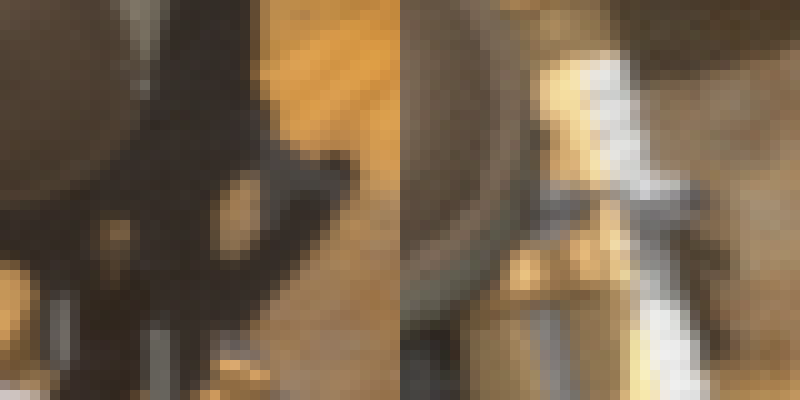

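The pointer blade is at about top (281,210) and the rider's fin at about (293,209). Allowing for the skew of the axes, about 4.5 mm remain.

```bash
python3 -m inch '[[0.244,0,1,0,0,0,0],[0.244,0,1,0,0,0,0],[0.244,0,1,0,0,0,0],[0.244,0,1,0,0,0,0],[0.244,0,0.5,0,0,0,0],[0.244,0,0,0,0,0,0],[0.244,0,0,0,0,0,0]]'; python3 d.py .519 .0653 .104
python3 - <<'E'
from h import *
a=.205;u=np.array([np.cos(a),np.sin(a),0]);v=np.array([-u[1],u[0],0])
G=np.array(manip.get_state()['ee_pos'])
im=manip.read_camera('top')[:,:,::-1].copy()
b=cv2.resize(im[190:230,265:315],(750,600),interpolation=0)
f=lambda X:tuple(int(q) for q in ((proj('top',X)+.5-[265,190])*15))
p=G-.03*v;q=G-.09*v;p[2]=q[2]=.067
cv2.line(b,f(p),f(q),(0,0,255),1)
cv2.imwrite('pics/p5.png',b)
E
```

```text
time_s: 10.15
ee_pos: [0.4824, 0.0571, 0.1039]
orientation: [0.776, -0.631, 0.002, -0.002]
ft_force: [10.9, -4.2, -6.2]
finger_gap: 0.0209
finger_force: 30.3
10.15 [0.4824 0.0571 0.1039]
y axis yaw 0.20591929490766045 tilt [0.0057 0.0007] F [10.9 -4.2 -6.2] gap 0.020916233976831216 30.346121191978455
shift mm [ -0.5 -37.5   0.1]
```

View pics/p5.png

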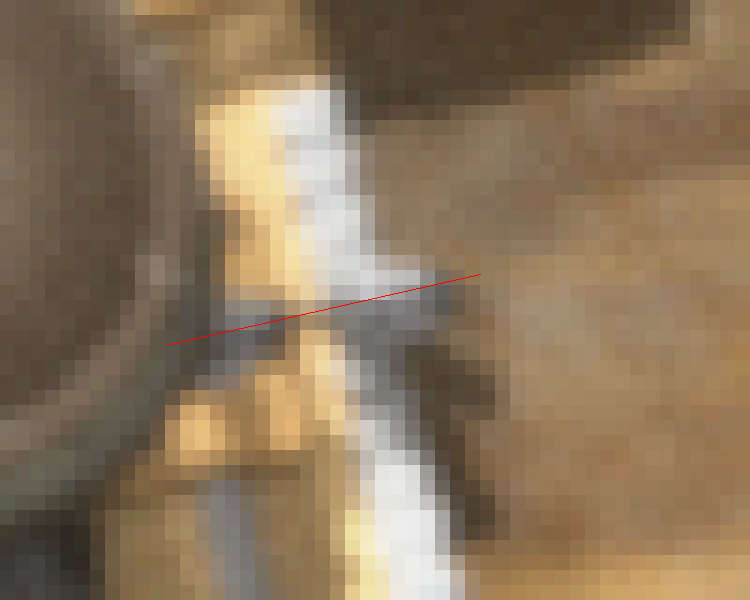

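The pointer blade (about (281,212) px) and the middle of the rider's fin (about (291,209.5) px) lie on one line across the jig. The grip reads 30 N and the jaw is still, so I'm handing in.

```bash
python3 -c "
from rig import manip
print(manip.hand_in())"
```

```text
the job is handed in; nothing more can be done
None
```

The jaw was drawn about 37 mm open until its pointer lined up with the rider's fin in the top camera picture, and the job was handed in at about 10 s with the handle still held at about 30 N (peak reading 36 N); no verdict came back.

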